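# Flip the stock tags so that only the full bins read in stock

## Robot

A 6-joint arm with a two-finger parallel gripper is mounted at the origin on a cart in front of the work surface, level with it; the furniture and walls round the work are solid. World frame = base frame: x ahead of the robot, y to its left, z up, the work surface at z = 0. Lengths are in mm, angles in rad, forces in N, time in s.
With the tool pointing down it reaches from about 425 to 1125 mm from the base axis. Payload 14.9 kg.
Tool frame: the origin (TCP) lies on the centre line of the jaws, within the pads' length; the fingertips stand 14 mm ahead of it and the grasp point (between the pads) lies 5 mm behind it; z points along the fingers, y is the line along which they close (so a half turn about z gives the same grasp; the last joint's range is limited). The gripper opens to 91 mm and grips with 3 to 60 N. Pads are 32 mm wide; open, the fingers measure 118 mm over their backs; the gripper's body (76 mm by 178 mm) begins 60 mm behind the grasp point.
Start: joints at [-1.271, 0.379, 1.734, -0, 1.028, -0.033], TCP at [228.679, -661.607, 227.932] pointing down, gripper open.
Joint ranges: [-2.77, 2.77], [-0.74, 2.19], [0, 2.66], [-1.06, 4.2], [0.31, 2.87], [-3.08, 3.08]. Speed limits (rad/s): [1.89, 1.89, 2.39, 3.14, 3.14, 3.14].

## Interface

Orientations are given as a 3x3 rotation matrix whose columns are the frame's x, y, z axes.
In Python, from station import robot gives the robot as it stands. The module is installed in compiled form; this text tells all that it offers.
- The arm moves only by the tool drive_tool, never from a script. Its argument "motion" is a list of rows, each a list of 7 numbers: the closure, from 0 (fully open) to 1 (shut), then the shift along the tool's x, y, z in units of 0.2 m (1.0 is 0.2 m), then the turn, a rotation vector about the tool's x, y, z in units of 180 degrees (1.0 is 180 degrees). A call has 1 to 5 rows; each row shifts and turns the commanded pose from where the row before left it, along the tool's axes as they then stand; what a row does not reach is not made up. A row lasts 1/12 s, in which the tool goes at most 41.7 mm and 7.16 degrees, less where a joint would pass 70% of its speed; a pose out of reach is approached as far as the arm can. A call with a number of a shift or a turn outside -1 to 1 is refused whole. A call with a gripper value outside its range is refused whole. The fingers move at their own pace and stop on an object; "squeeze" is the grip in N (left out, the last holds). Time passes only in rows, so rows that do not move let the fingers close. It gives the time, the measured TCP pose, the force, the opening and the grip force at its end, in the units of the state.
- robot.state(): the state, without advancing time (a new reading comes with each control period).
- robot.read_camera(name): name is "scene" or "top" or "wrist"; returns the picture (480x640x3 uint8, blue, green, red); there is no depth.
- robot.get_calibration(name): a dict with "mtx" (3x3 intrinsics, pixels), "R" (3x3) and "t" (3): a world point X has camera coordinates R X + t. Camera axes: x right, y down, z forward; pixel columns grow to the right and rows downward; lengths in mm; the calibration is good to about 2 mm. A picture is of the moment at which its call begins: read the wrist's pose just before it. get_calibration takes no time and is no camera call; for the wrist camera it gives the pose at the moment of the call.
- robot.sign_off(): hands the job in; it is judged then, once.
The state is a dict: "t": time; "qpos": joint angles; "qvel": joint speeds; "joint_torque": joint torques, N m; "tool_pos": TCP position; "ee_rot": TCP orientation; "force": force on the tool from outside, world axes, zero at the start; "ft_torque": the same for the moment, N m; "grip_width": finger opening in mm; "gripper_force": force on a finger pad.
Only numpy, scipy, OpenCV 4.12 (cv2) and the standard library are available. Lean on these libraries where they do the work, as an engineer would, in place of code of your own. Each camera call takes 0.05 s, during which the arm holds its last target. There are 200 camera calls.

## Task

A bin is full when both of its compartments hold a lock barrel. Push the hinged tags over gently with the fingertips until every full bin shows the ring face uppermost (tag leaning away from its bin) and every bin that is not full shows the barred face uppermost (tag leaning towards its bin). Do not disturb a tag that is already right, and leave the barrels and the things round the board where they are, without picking anything up.

Things in the scene. Friction and masses are not known exactly. Their poses are not given: they have to be found in the camera images.
- stock_board: Plywood board, 148 x 208 x 6 mm, screwed to the table, that carries four bins side by side, 48 mm apart along its y axis. Origin on its underside, under the line of the four tag hinges; its top is 6 mm above the table. Its x axis points from the bins across the hinges to the far side (away from the robot, up to 0.3 rad askew).
- bin_a: Grey open bin fixed in one of the board's four places (they vary), 60 x 42 mm, 20 mm high, with two compartments in line, centres at x = -75.5 and -104.5 mm. Origin: on the board's top, 80 mm straight under the hinge of tag a. That hinge runs along y between two steel ears (14 mm long in x, 42 mm overall in y, tops 93 mm above the table).
- tag_a (a joint): Status tag of bin a, aluminium plate 30 mm wide, 3 mm thick, 50 mm tall, hinged at its lower edge. 0: leans 40 deg from upright towards its bin (-x), face with three raised bars uppermost. 1.396: leans 40 deg away from its bin (+x), face with a raised ring uppermost. 0.698: upright. Turns freely (under 1 N) and past upright falls by itself to the other stop.
- tag_a_edge (a point): Middle of the free (upper) edge of tag a: 50 mm from the hinge; at either stop 32 mm to the side of the hinge and 124 mm above the table, 136 mm when upright.
- bin_b: Grey open bin fixed in one of the board's four places (they vary), 60 x 42 mm, 20 mm high, with two compartments in line, centres at x = -75.5 and -104.5 mm. Origin: on the board's top, 80 mm straight under the hinge of tag b. That hinge runs along y between two steel ears (14 mm long in x, 42 mm overall in y, tops 93 mm above the table).
- tag_b (a joint): Status tag of bin b, aluminium plate 30 mm wide, 3 mm thick, 50 mm tall, hinged at its lower edge. 0: leans 40 deg from upright towards its bin (-x), face with three raised bars uppermost. 1.396: leans 40 deg away from its bin (+x), face with a raised ring uppermost. 0.698: upright. Turns freely (under 1 N) and past upright falls by itself to the other stop.
- tag_b_edge (a point): Middle of the free (upper) edge of tag b: 50 mm from the hinge; at either stop 32 mm to the side of the hinge and 124 mm above the table, 136 mm when upright.
- bin_c: Grey open bin fixed in one of the board's four places (they vary), 60 x 42 mm, 20 mm high, with two compartments in line, centres at x = -75.5 and -104.5 mm. Origin: on the board's top, 80 mm straight under the hinge of tag c. That hinge runs along y between two steel ears (14 mm long in x, 42 mm overall in y, tops 93 mm above the table).
- tag_c (a joint): Status tag of bin c, aluminium plate 30 mm wide, 3 mm thick, 50 mm tall, hinged at its lower edge. 0: leans 40 deg from upright towards its bin (-x), face with three raised bars uppermost. 1.396: leans 40 deg away from its bin (+x), face with a raised ring uppermost. 0.698: upright. Turns freely (under 1 N) and past upright falls by itself to the other stop.
- tag_c_edge (a point): Middle of the free (upper) edge of tag c: 50 mm from the hinge; at either stop 32 mm to the side of the hinge and 124 mm above the table, 136 mm when upright.
- bin_d: Grey open bin fixed in one of the board's four places (they vary), 60 x 42 mm, 20 mm high, with two compartments in line, centres at x = -75.5 and -104.5 mm. Origin: on the board's top, 80 mm straight under the hinge of tag d. That hinge runs along y between two steel ears (14 mm long in x, 42 mm overall in y, tops 93 mm above the table).
- tag_d (a joint): Status tag of bin d, aluminium plate 30 mm wide, 3 mm thick, 50 mm tall, hinged at its lower edge. 0: leans 40 deg from upright towards its bin (-x), face with three raised bars uppermost. 1.396: leans 40 deg away from its bin (+x), face with a raised ring uppermost. 0.698: upright. Turns freely (under 1 N) and past upright falls by itself to the other stop.
- tag_d_edge (a point): Middle of the free (upper) edge of tag d: 50 mm from the hinge; at either stop 32 mm to the side of the hinge and 124 mm above the table, 136 mm when upright.
- barrel_0_mid (a point): Lock barrel, knurled zinc cylinder 20 mm in diameter and 30 to 33 mm high, standing loose in one of the bins' compartments. This point is on its axis, 16 mm above its foot.
- barrel_1_mid (a point): Lock barrel, knurled zinc cylinder 20 mm in diameter and 30 to 33 mm high, standing loose in one of the bins' compartments. This point is on its axis, 16 mm above its foot.
- barrel_3_mid (a point): Lock barrel, knurled zinc cylinder 20 mm in diameter and 30 to 33 mm high, standing loose in one of the bins' compartments. This point is on its axis, 16 mm above its foot.
- barrel_4_mid (a point): Lock barrel, knurled zinc cylinder 20 mm in diameter and 30 to 33 mm high, standing loose in one of the bins' compartments. This point is on its axis, 16 mm above its foot.
- barrel_7_mid (a point): Lock barrel, knurled zinc cylinder 20 mm in diameter and 30 to 33 mm high, standing loose in one of the bins' compartments. This point is on its axis, 16 mm above its foot.
- marker: Black marker pen with a red cap, 16 x 128 x 16 mm, lying loose behind the tags, along the row; a bystander. Origin at its underside, middle.
- bush: Brass bush, 22 mm in diameter, 18 mm high, standing loose behind the tags, at the right end of the row; a bystander. Origin at its underside, middle.
- tape_roll: Roll of black tape, 82 mm in diameter, 19 mm high, lying loose left of the board; a bystander. Origin at its underside, middle.

How it is judged (in metres and radians):
At the end, for the whole second after the job is handed in: The tags of the two full bins (both compartments hold a barrel) rest at the ring-face stop (joint above 1.25) and those of the other two at the barred-face stop (joint below 0.15), all four at rest; the barrels are within 12 mm of where they stood, the marker, bush and tape roll within 30 mm (value of joint each of tag_a, tag_b above 1.25 rad and value of joint each of tag_c, tag_d below 0.15 rad and velocity of joint tag_a between -0.1 and 0.1 rad/s and velocity of joint tag_b between -0.1 and 0.1 rad/s and velocity of joint tag_c between -0.1 and 0.1 rad/s and velocity of joint tag_d between -0.1 and 0.1 rad/s and distance of each of barrel_0_mid, barrel_1_mid, barrel_3_mid, barrel_4_mid, barrel_7_mid from where it was at the start of the episode below 0.012 m and distance of each of marker, bush, tape_roll from where it was at the start of the episode below 0.03 m); the robot touches nothing.
It fails at once if the tag that was already right is disturbed (value of joint tag_b below 1.1 rad).
It fails at once if a lock barrel is lifted or pushed out of its place (distance of any of barrel_0_mid, barrel_1_mid, barrel_3_mid, barrel_4_mid, barrel_7_mid from where it was at the start of the episode above 0.015 m).
It fails at once if a bystander (marker, bush, tape roll) is moved (distance of any of marker, bush, tape_roll from where it was at the start of the episode above 0.035 m).
It fails at once if a tag is pushed roughly, with more than 30 N (contact force between the fingers and tag_a above 30 N or contact force between the fingers and tag_b above 30 N or contact force between the fingers and tag_c above 30 N or contact force between the fingers and tag_d above 30 N).
It also fails if it takes over 48 s, if anything falls off the work surface, if the arm or the gripper's body presses on something with over 40 N, if the wrist force passes 120 N, or if a joint passes its speed limit or range.

## Working session

There is one attempt and no reset: what is moved stays moved. The work goes in short steps, Python scripts to look and compute and a tool call to move; the robot and the scene stay as the last step left them, time stands still between calls to the robot, and variables do not carry over. Pictures are saved under pics/ and viewed, at most 10 in all, crops included, and the job is handed in when it is done.

Besides the shell and the picture viewer there is one more tool, called after "Request:" as name(argument=value, ...), one argument or row to a line, values as JSON. drive_tool: Moves the arm, as the interface text tells. Shifts and turns lie within -1 to 1; 1 stands for 0.2 m of shift or 180 degrees of turn. Its arguments: {"type":"object","properties":{"motion":{"type":"array"},"squeeze":{"type":"number"}},"required":["motion"]}

```bash
mkdir -p pics
python3 - <<'E'
from station import robot
import cv2, numpy as np
for n in("scene","top"):
    im=robot.read_camera(n); cv2.imwrite(f"pics/{n}0.png",im)
    c=robot.get_calibration(n); print(n,np.round(c["mtx"],1).tolist(),np.round(c["R"],3).tolist(),np.round(c["t"],1))
s=robot.state();print(s["t"],np.round(s["tool_pos"],1),np.round(s["ee_rot"],3).tolist(),s["grip_width"],s["force"])
E
```

```text
scene [[596.6, 0.0, 315.5], [0.0, 596.6, 239.5], [0.0, 0.0, 1.0]] [[-0.852, -0.523, -0.016], [-0.295, 0.506, -0.811], [0.432, -0.686, -0.585]] [452.2 172.1 793.6]
top [[532.8, 0.0, 318.5], [0.0, 532.8, 251.8], [0.0, 0.0, 1.0]] [[-0.132, -0.991, -0.004], [-0.968, 0.129, -0.214], [0.213, -0.025, -0.977]] [161.7 468.8 951.6]
0.1 [ 228.6 -661.3  227.4] [[0.945, 0.327, -0.0], [0.327, -0.945, 0.001], [0.0, -0.001, -1.0]] 91.11304698412359 [ 0.216449   -0.14432605 -0.30311677]
```

View pics/top0.png

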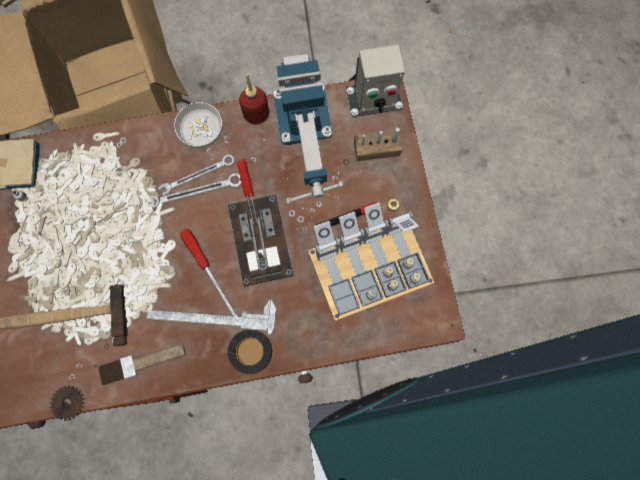

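View pics/scene0.png

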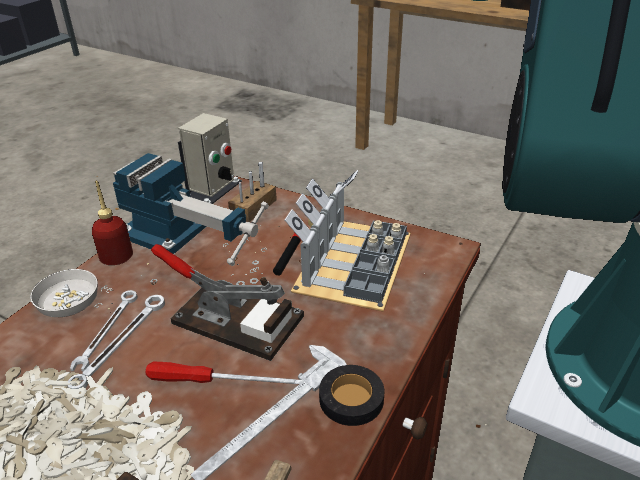

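The top view shows the bins from left to right (+y to -y) holding 0, 1, 2 and 2 barrels. The first three tags, at about (324,232), (349,224) and (374,215), show rings. The fourth, at about (404,221), shows bars. So tags 1 and 2 have to come towards their bins, tag 3 stays as it is, and tag 4 goes away from its bin. I'll zoom in to measure.

Run:
```python
import cv2
a=cv2.imread("pics/top0.png")[185:325,295:445]; cv2.imwrite("pics/topc.png",cv2.resize(a,None,fx=4.2,fy=4.2,interpolation=cv2.INTER_CUBIC)[:600])
b=cv2.imread("pics/scene0.png")[160:310,265:420]; cv2.imwrite("pics/scenec.png",cv2.resize(b,None,fx=4,fy=4,interpolation=cv2.INTER_CUBIC))
```

```text
(no output)
```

View pics/topc.png

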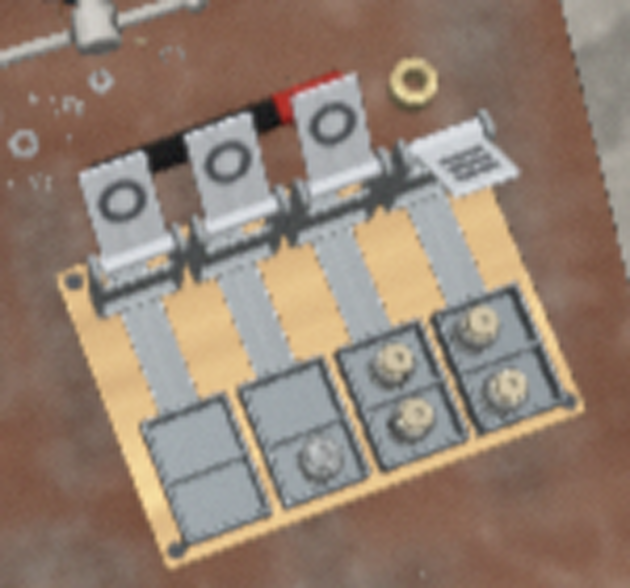

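View pics/scenec.png

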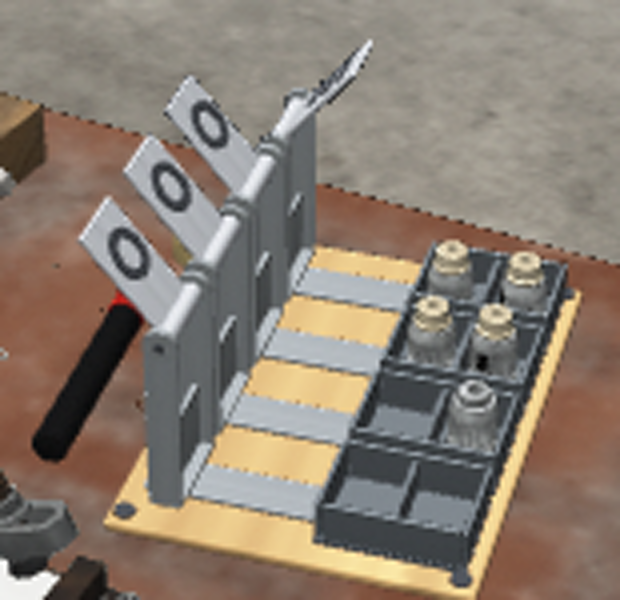

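The zoom confirms bin contents of 0, 1, 2 and 2. In the crop, the free tag edges run (80,173)-(143,152), (187,133)-(250,113), (294,93)-(356,73) and (460,195)-(520,178). The board corners are at (58,272), (170,567) and (583,408).

```bash
cat > h.py <<'E'
import numpy as np
from station import robot
def plane(cal,uv,z):
    R,t=np.array(cal["R"]),np.array(cal["t"]); C=-R.T@t
    d=R.T@np.linalg.inv(cal["mtx"])@[*uv,1]; return C+d*(z-C[2])/d[2]
E
python3 - <<'E'
from h import *
c=robot.get_calibration("top"); f=lambda u,v,z:plane(c,(u/4.2+295,v/4.2+185),z)
TL,BL,BR=f(58,272,6),f(170,567,6),f(583,408,6)
print(*[p.round(1) for p in(TL,BL,BR)],np.linalg.norm(TL-BL),np.linalg.norm(BR-BL))
E=[(f(*a,124)+f(*b,124))/2 for a,b in[((80,173),(143,152)),((187,133),(250,113)),((294,93),(356,73)),((460,195),(520,178))]]
y=E[0]-E[2];yw=np.arctan2(y[1],y[0])-np.pi/2;yb=np.arctan2(*(BL-BR)[[1,0]])-np.pi/2;yx=np.arctan2(*(TL-BL)[[1,0]])
print("yaw",yw,yb,yx,np.linalg.norm(y)); w=np.mean([yw,yb,yx])
X=np.array([np.cos(w),np.sin(w),0]);Y=np.array([-X[1],X[0],0])
H=[e-32*X*(1 if i<3 else -1) for i,e in enumerate(E)]
for e,h in zip(E,H):print("edge",e.round(1),"hinge",h.round(1),"boardxy",round((h-H[0])@X,1),round((h-H[0])@Y,1))
print("board from hinge0: TL",(TL-H[0])@X,(TL-H[0])@Y,"BL",(BL-H[0])@X,(BL-H[0])@Y,"BR",(BR-H[0])@X,(BR-H[0])@Y)
s=robot.state();print(s["t"])
c2=robot.get_calibration("scene")
for h in H:
    q=c2["R"]@np.array([h[0],h[1],93])+c2["t"];q=c2["mtx"]@(q/q[2]);print((q[:2]-[265,160])*4)
E
```

```text
[502.4 115.7   6. ] [359.   82.7   6. ] [ 406.3 -116.8    6. ] 147.1419603906909 204.97919530711061
yaw 0.23497778928284196 0.23291202364006525 0.22616867902797588 96.7187518168357
edge [519.7  88.2 124. ] hinge [488.5  80.9 124. ] boardxy 0.0 0.0
edge [530.8  41.3 124. ] hinge [499.6  34.  124. ] boardxy 0.0 -48.2
edge [542.2  -5.8 124. ] hinge [511.  -13.2 124. ] boardxy 0.4 -96.7
edge [488.4 -67.3 124. ] hinge [519.5 -59.9 124. ] boardxy -2.1 -144.2
board from hinge0: TL 21.4779106066309 30.655640450966676 BL -125.66207253690399 31.41844326685112 BR -125.34247054202882 -173.56050287961406
0.1
[180.26914958 301.31614612]
[219.73780113 232.7730091 ]
[255.71222223 169.0468236 ]
[294.7031388  112.21053516]
```

All four hinges fit the 48 mm pitch and the board size fits, with yaw about 0.231. First I'll close the fingers, turn to the board's yaw and travel high to a point on the bin side of tag 4.

Request:
drive_tool(
  motion=[
    [1,0,0,0,0,0,0.0325],
    [1,0.1,-0.145,0,0,0,0],
    [1,0.1,-0.145,0,0,0,0],
    [1,0.1,-0.145,0,0,0,0],
    [1,0.1,-0.145,0,0,0,0],
  ],
  squeeze=5,
)

```text
t: 0.52
tool_pos: [280.1, -528.7, 227.5]
ee_rot: [[0.974, 0.228, -0.0], [0.228, -0.974, 0.001], [-0.0, -0.001, -1.0]]
force: [0.6, 0.1, 1.0]
grip_width: 61.0
gripper_force: 0.0
```

Request:
drive_tool(
  motion=[
    [1,0.1,-0.145,0,0,0,0],
    [1,0.1,-0.145,0,0,0,0],
    [1,0.1,-0.145,0,0,0,0],
    [1,0.1,-0.145,0,0,0,0],
    [1,0.1,-0.145,0,0,0,0],
  ],
)

```text
t: 0.93
tool_pos: [344.3, -364.6, 227.8]
ee_rot: [[0.974, 0.228, -0.0], [0.228, -0.974, 0.0], [-0.0, -0.0, -1.0]]
force: [0.5, 0.1, -0.1]
grip_width: 27.5
gripper_force: 0.0
```

Request:
drive_tool(
  motion=[
    [1,0.1,-0.145,0,0,0,0],
    [1,0.1,-0.145,0,0,0,0],
    [1,0.1,-0.145,0,0,0,0],
    [1,0.1,-0.145,0,0,0,0],
    [1,0,0,0,0,0,0],
  ],
)

```text
t: 1.35
tool_pos: [396.4, -231.0, 227.7]
ee_rot: [[0.973, 0.232, -0.0], [0.232, -0.973, 0.001], [-0.0, -0.001, -1.0]]
force: [0.4, -0.8, 0.1]
grip_width: 0.8
gripper_force: 0.0
```

```bash
cat >> h.py <<'E'
w=0.231; X=np.array([np.cos(w),np.sin(w),0]);Y=np.array([-X[1],X[0],0])
H=[np.array([488.5,80.9,0])-i*48*Y for i in range(4)]
def rel(i):
    s=robot.state();d=s["tool_pos"]-H[i]
    print("t",round(s["t"],2),"pos",np.round(s["tool_pos"],1),f"rel tag{i+1}: x {d@X:.1f} y {d@Y:.1f} z {d[2]:.1f}","yaw",np.arctan2(*np.array(s["ee_rot"])[[1,0],0]).round(4),"grip",round(s["grip_width"],1),"F",np.round(s["force"],1))
E
python3 -c "
from h import *
rel(3)"
```

```text
t 1.35 pos [ 396.4 -231.   227.7] rel tag4: x -161.0 y -138.5 z 227.7 yaw 0.2337 grip 0.8 F [ 0.4 -0.8  0.1]
```

Request:
drive_tool(
  motion=[
    [1,0.098,-0.1385,0,0,0,0],
    [1,0.098,-0.1385,0,0,0,0],
    [1,0.098,-0.1385,0,0,0,0],
    [1,0.098,-0.1385,0,0,0,0],
    [1,0.098,-0.1385,0,0,0,0],
  ],
)

```text
t: 1.77
tool_pos: [459.5, -76.5, 228.0]
ee_rot: [[0.974, 0.228, 0.0], [0.228, -0.974, -0.0], [0.0, 0.0, -1.0]]
force: [0.2, -0.9, 0.1]
grip_width: 0.2
gripper_force: 0.0
```

Request:
drive_tool(
  motion=[
    [1,0,0,0,0,0,0],
    [1,0,0,0,0,0,0],
  ],
)

```text
t: 1.93
tool_pos: [459.5, -76.8, 227.8]
ee_rot: [[0.973, 0.232, -0.0], [0.232, -0.973, 0.0], [-0.0, -0.0, -1.0]]
force: [0.0, 0.2, -0.1]
grip_width: 0.3
gripper_force: 0.0
```

```bash
python3 -c "
from h import *
import cv2
rel(3)
cv2.imwrite('pics/w1.png',robot.read_camera('wrist'))
c=robot.get_calibration('wrist')
P=[h+s*32*X+k*15*Y+[0,0,124] for h,s in zip(H,(1,1,1,-1)) for k in(1,-1)]
for p in P:
    q=c['R']@p+c['t'];q=c['mtx']@(q/q[2]);print(q[:2].round())
"
```

```text
t 1.93 pos [459.5 -76.8 227.8] rel tag4: x -64.3 y -2.9 z 227.8 yaw 0.2337 grip 0.3 F [ 0.   0.2 -0.1]
[ 80. 106.]
[124. 106.]
[151. 106.]
[196. 106.]
[222. 106.]
[267. 106.]
[295. 200.]
[337. 200.]
```

View pics/w1.png

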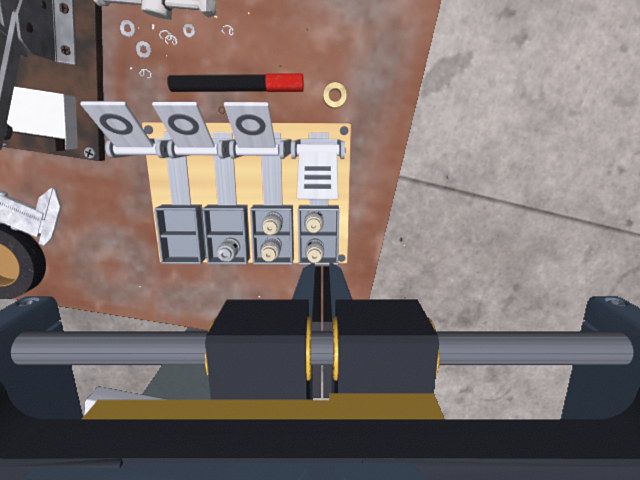

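The wrist view agrees with the prediction within about 2 mm: tag 4's edge is at (299–338,197) against a predicted (295–337,200), and the ring edges are at row 102 against 106. Next I'll go down on the bin side of tag 4 and push gently in +x.

Request:
drive_tool(
  motion=[
    [1,0,-0.005,0.13,0,0,0],
    [1,0,-0.005,0.13,0,0,0],
    [1,0,0,0.13,0,0,0],
    [1,0,0,0.13,0,0,0],
    [1,0,0,0,0,0,0],
  ],
)

```text
t: 2.4
tool_pos: [455.9, -76.7, 120.2]
ee_rot: [[0.974, 0.227, -0.006], [0.227, -0.974, 0.001], [-0.006, -0.003, -1.0]]
force: [-2.0, 1.2, -0.5]
grip_width: 0.4
gripper_force: 0.0
```

Request:
drive_tool(
  motion=[
    [1,0.03,0,0,0,0,0],
    [1,0.03,0,0,0,0,0],
    [1,0.03,0,0,0,0,0],
    [1,0.03,0,0,0,0,0],
    [1,0.03,0,0,0,0,0],
  ],
)

```text
t: 2.82
tool_pos: [489.5, -69.1, 125.0]
ee_rot: [[0.973, 0.229, 0.002], [0.229, -0.973, -0.0], [0.002, 0.001, -1.0]]
force: [-0.3, -0.0, -1.0]
grip_width: 0.4
gripper_force: 0.1
```

Request:
drive_tool(
  motion=[
    [1,0.03,0,0,0,0,0],
    [1,0.03,0,0,0,0,0],
    [1,0.03,0,0,0,0,0],
    [1,0.03,0,0,0,0,0],
    [1,0.03,0,0,0,0,0],
  ],
)

```text
t: 3.23
tool_pos: [517.9, -62.0, 123.9]
ee_rot: [[0.973, 0.229, -0.0], [0.229, -0.973, 0.0], [-0.0, -0.0, -1.0]]
force: [0.4, -0.8, -0.0]
grip_width: 0.7
gripper_force: 0.0
```

```bash
python3 -c "
from h import *
rel(3)"
```

```text
t 3.23 pos [517.9 -62.  123.9] rel tag4: x -4.2 y -1.9 z 123.9 yaw 0.2308 grip 0.7 F [ 0.4 -0.8 -0. ]
```

Request:
drive_tool(
  motion=[
    [1,-0.04,0,0,0,0,0],
    [1,0,0,-0.16,0,0,0],
    [1,0,0,-0.16,0,0,0],
    [1,0,0,-0.16,0,0,0],
    [1,0,0,0,0,0,0],
  ],
)

```text
t: 3.65
tool_pos: [511.6, -64.6, 225.4]
ee_rot: [[0.973, 0.229, 0.007], [0.229, -0.973, -0.001], [0.007, 0.003, -1.0]]
force: [0.4, -1.2, 1.3]
grip_width: 0.8
gripper_force: 0.0
```

Request:
drive_tool(
  motion=[
    [1,0.08,-0.145,0,0,0,0],
    [1,0.08,-0.145,0,0,0,0],
    [1,0.08,-0.145,0,0,0,0],
    [1,0.08,-0.145,0,0,0,0],
    [1,0.08,-0.145,0,0,0,0],
  ],
)

```text
t: 4.07
tool_pos: [553.8, 96.7, 219.5]
ee_rot: [[0.974, 0.228, -0.0], [0.228, -0.974, -0.0], [-0.0, 0.0, -1.0]]
force: [-0.2, -1.0, -0.5]
grip_width: 0.3
gripper_force: 0.0
```

Request:
drive_tool(
  motion=[
    [1,0,0,0,0,0,0],
    [1,0,0,0,0,0,0],
  ],
)

```text
t: 4.23
tool_pos: [553.8, 96.4, 219.3]
ee_rot: [[0.973, 0.231, -0.001], [0.231, -0.973, -0.0], [-0.001, -0.0, -1.0]]
force: [0.7, 0.4, 0.9]
grip_width: 0.6
gripper_force: 0.0
```

```bash
python3 -c "
from h import *
import cv2
rel(0)
cv2.imwrite('pics/w2.png',robot.read_camera('wrist'))
"
```

```text
t 4.23 pos [553.8  96.4 219.3] rel tag1: x 67.1 y 0.1 z 219.3 yaw 0.233 grip 0.6 F [0.7 0.4 0.9]
```

View pics/w2.png

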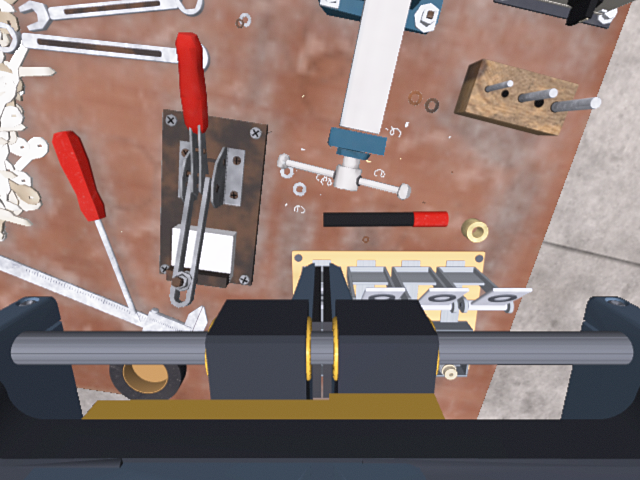

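Tag 4 now shows its ring at (508,297), and the fingers sit behind tag 1, clear of the clamp and the vise handle. Next I'll go down and push tag 1 towards its bin.

Request:
drive_tool(
  motion=[
    [1,0,0,0.12,0,0,0],
    [1,0,0,0.12,0,0,0],
    [1,0,0,0.12,0,0,0],
    [1,0,0,0.12,0,0,0],
    [1,0,0,0,0,0,0],
  ],
)

```text
t: 4.7
tool_pos: [551.2, 93.7, 119.9]
ee_rot: [[0.974, 0.227, -0.006], [0.227, -0.974, -0.001], [-0.006, -0.001, -1.0]]
force: [-0.8, -0.8, -0.7]
grip_width: 0.4
gripper_force: 0.0
```

Request:
drive_tool(
  motion=[
    [1,-0.032,0,0,0,0,0],
    [1,-0.032,0,0,0,0,0],
    [1,-0.032,0,0,0,0,0],
    [1,-0.032,0,0,0,0,0],
    [1,-0.032,0,0,0,0,0],
  ],
)

```text
t: 5.12
tool_pos: [522.7, 87.9, 125.0]
ee_rot: [[0.974, 0.229, 0.002], [0.229, -0.974, 0.0], [0.002, 0.0, -1.0]]
force: [1.2, 0.5, 1.0]
grip_width: 0.3
gripper_force: 0.1
```

Request:
drive_tool(
  motion=[
    [1,-0.032,0,0,0,0,0],
    [1,-0.032,0,0,0,0,0],
    [1,-0.032,0,0,0,0,0],
    [1,-0.032,0,0,0,0,0],
    [1,-0.032,0,0,0,0,0],
  ],
)

```text
t: 5.53
tool_pos: [491.2, 80.6, 123.9]
ee_rot: [[0.973, 0.229, -0.0], [0.229, -0.973, 0.0], [-0.0, -0.0, -1.0]]
force: [0.2, 0.3, -0.5]
grip_width: 0.6
gripper_force: 0.0
```

```bash
python3 -c "
from h import *
rel(0)"
```

```text
t 5.53 pos [491.2  80.6 123.9] rel tag1: x 2.6 y -0.9 z 123.9 yaw 0.2307 grip 0.6 F [ 0.2  0.3 -0.5]
```

Request:
drive_tool(
  motion=[
    [1,0.11,0,0,0,0,0],
    [1,0.11,0,0,0,0,0],
    [1,0.11,0,0,0,0,0],
    [1,0,0,0,0,0,0],
    [1,0,0,0,0,0,0],
  ],
)

```text
t: 5.95
tool_pos: [556.3, 95.9, 123.7]
ee_rot: [[0.973, 0.229, -0.0], [0.229, -0.973, -0.0], [-0.0, -0.0, -1.0]]
force: [-0.9, -0.4, 0.3]
grip_width: 0.3
gripper_force: 0.0
```

Request:
drive_tool(
  motion=[
    [1,0,0.08,0,0,0,0],
    [1,0,0.08,0,0,0,0],
    [1,0,0.075,0,0,0,0],
    [1,0,0,0,0,0,0],
    [1,0,0,0,0,0,0],
  ],
)

```text
t: 6.37
tool_pos: [565.9, 49.7, 123.8]
ee_rot: [[0.974, 0.227, -0.001], [0.227, -0.974, 0.0], [-0.001, -0.0, -1.0]]
force: [-0.5, 0.0, -0.6]
grip_width: 0.6
gripper_force: 0.0
```

```bash
python3 -c "
from h import *
rel(1)"
```

```text
t 6.37 pos [565.9  49.7 123.8] rel tag2: x 68.2 y -0.1 z 123.8 yaw 0.2295 grip 0.6 F [-0.5  0.  -0.6]
```

Request:
drive_tool(
  motion=[
    [1,-0.033,0,0,0,0,0],
    [1,-0.033,0,0,0,0,0],
    [1,-0.033,0,0,0,0,0],
    [1,-0.033,0,0,0,0,0],
    [1,-0.033,0,0,0,0,0],
  ],
)

```text
t: 6.78
tool_pos: [533.8, 42.7, 124.0]
ee_rot: [[0.973, 0.229, -0.0], [0.229, -0.973, 0.0], [-0.0, -0.0, -1.0]]
force: [0.4, -1.1, 0.5]
grip_width: 0.8
gripper_force: 0.1
```

Request:
drive_tool(
  motion=[
    [1,-0.033,0,0,0,0,0],
    [1,-0.033,0,0,0,0,0],
    [1,-0.033,0,0,0,0,0],
    [1,-0.033,0,0,0,0,0],
    [1,-0.033,0,0,0,0,0],
  ],
)

```text
t: 7.2
tool_pos: [501.9, 34.8, 123.9]
ee_rot: [[0.974, 0.229, -0.0], [0.229, -0.974, -0.0], [-0.0, -0.0, -1.0]]
force: [0.1, -0.3, -0.7]
grip_width: 0.4
gripper_force: 0.0
```

Request:
drive_tool(
  motion=[
    [1,0.07,0,0,0,0,0],
    [1,0,0,-0.15,0,0,0],
    [1,0,0,-0.15,0,0,0],
    [1,0,0,-0.15,0,0,0],
    [1,0,0,-0.15,0,0,0],
  ],
)

```text
t: 7.62
tool_pos: [515.7, 38.1, 245.1]
ee_rot: [[0.974, 0.229, -0.001], [0.229, -0.974, 0.0], [-0.001, -0.0, -1.0]]
force: [0.2, -0.1, -0.7]
grip_width: 0.4
gripper_force: 0.0
```

Request:
drive_tool(
  motion=[
    [1,-0.12,0.1,0,0,0,0],
    [1,-0.12,0.1,0,0,0,0],
    [1,-0.12,0.1,0,0,0,0],
    [1,-0.12,0.1,0,0,0,0],
    [1,0,0,0,0,0,0],
  ],
)

```text
t: 8.03
tool_pos: [438.1, -64.0, 243.6]
ee_rot: [[0.974, 0.227, -0.001], [0.227, -0.974, -0.0], [-0.001, 0.0, -1.0]]
force: [-0.1, 0.5, 0.1]
grip_width: 0.6
gripper_force: 0.0
```

```bash
python3 -c "
from h import *
import cv2
rel(3)
cv2.imwrite('pics/w3.png',robot.read_camera('wrist'))
cv2.imwrite('pics/s3.png',robot.read_camera('scene'))
"
```

```text
t 8.03 pos [438.1 -64.  243.6] rel tag4: x -82.2 y 14.5 z 243.6 yaw 0.2289 grip 0.6 F [-0.1  0.5  0.1]
```

View pics/w3.png

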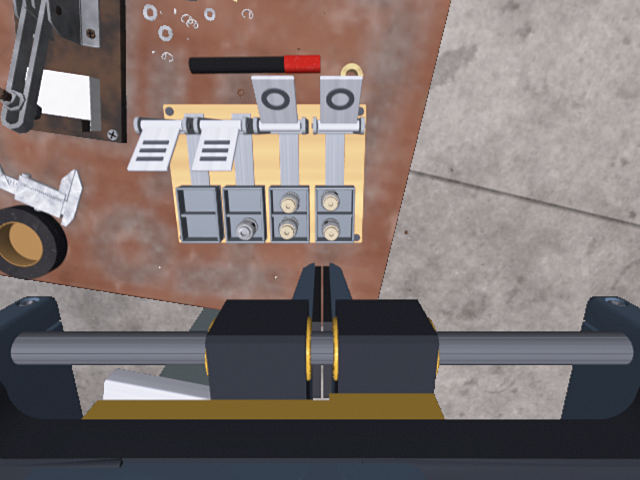

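The view shows tags 1 and 2 barred, at (153,147) and (216,147), leaning towards the bins with 0 and 1 barrels. Tags 3 and 4 show rings, at (275,100) and (340,100), over the two full bins. The barrels, marker and bush have not moved, and the arm is clear of everything.

```bash
python3 -c "
from station import robot
print(robot.sign_off())"
```

```text
the job is handed in; nothing more can be done
None
```

I handed the job in at about 8 s: the two full bins show rings and the other two show bars; the tag that was already right, the barrels, marker and bush look undisturbed in the last wrist picture, but the sign-off returned no verdict.

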